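Check a cooker-hood fan switch

ROBOT

A 6-joint arm with a two-finger parallel gripper is mounted at the origin on a cart in front of the work surface, level with it; the furniture and walls round the work are solid. World frame = base frame: x ahead of the robot, y to its left, z up, the work surface at z = 0. Lengths are in m, angles in rad, forces in N, time in s.
With the tool pointing down it reaches from about 0.425 to 0.95 m from the base axis. Payload 3.5 kg.
Tool frame: the origin (TCP) lies on the centre line of the jaws, within the pads' length; the fingertips stand 14 mm ahead of it and the grasp point (between the pads) lies 5 mm behind it (ctrl.finger_overhang is the distance from the TCP to the fingertips, in m); z points along the fingers, y is the line along which they close (so a half turn about z gives the same grasp; the last joint's range is limited). The gripper opens to 85 mm and grips with 20 to 120 N. Pads are 22 mm wide; open, the fingers measure 114 mm over their backs; the gripper's body (76 mm by 85 mm) begins 54 mm behind the grasp point. The pads swing forward as they close: fully open they stand 13 mm farther back than shut.
Start: joints at [1.043, 0.286, 1.577, -0, 1.279, -0.15], TCP at [0.249, 0.627, 0.245] pointing down, gripper open.
Joint ranges: [-2.77, 2.77], [-0.9, 2.22], [0.21, 2.48], [-1.53, 4.67], [0.24, 2.81], [-2.84, 2.84]. Speed limits (rad/s): [2.79, 2.79, 3.14, 3.14, 3.14, 3.14].

INTERFACE

Orientations are given as a unit quaternion [x, y, z, w].
In Python, from plant import ctrl gives the robot as it stands.
- The arm moves only by the tool send_rows, never from a script. Its argument "moves" is text: rows parted by semicolons, each of 7 numbers parted by spaces: the turn, a rotation vector about the tool's x, y, z in units of 360 degrees (1.0 is 360 degrees), then the shift along the tool's x, y, z in units of 20 cm (1.0 is 20 cm), then the gripper's target within -1 to 1 (fully open at 1, half-way at 0, shut at -1). A call has 1 to 12 rows; each row is the pose to reach, as a shift and turn from the pose commanded when the call began, along the tool's axes at that moment, turning the shorter way round; what a row does not reach only later rows make up. A row lasts 1/8 s, in which the tool goes at most 62.5 mm and 10.7 degrees, less where a joint would pass 70% of its speed; a pose out of reach is approached as far as the arm can. A call with a number of a shift or a turn outside -1 to 1 is refused whole. A call with a gripper value outside its range is refused whole. The fingers move at their own pace and stop on an object; "newtons" is the grip in N (left out, the last holds). Time passes only in rows, so rows that repeat a pose let the fingers close. It gives the time, the measured TCP pose, the force, the opening and the grip force at its end, in the units of the state.
- ctrl.get_state(): the state, without advancing time (a new reading comes with each control period).
- ctrl.read_camera(name): name is "scene" or "top" or "wrist"; returns a dict with "image" (480x640x3 uint8, red, green, blue), "fovy" (degrees; the focal length in pixels is half the picture's height over the tangent of half this angle, whatever the lens; pixels are square), "cx", "cy" (the principal point, pixels), "extrinsics" (4x4, takes a point from camera to world coordinates). Camera axes: x right, y up, looking along -z (the intrinsics and any distortion apply to the point x, -y, -z); pixel columns grow to the right and rows downward; lengths in m; the calibration is good to about 2 mm. The wrist camera is an equidistant fisheye: a pixel r from the principal point sees the ray r / f radians off the axis. A picture is of the moment at which its call begins. There is no depth.
- ctrl.sign_off(): hands the job in; it is judged then, once.
The state is a dict: "time": time; "qpos": joint angles; "dq": joint speeds; "joint_efforts": joint torques, N m; "eef_pos": TCP position; "tcp_rot": TCP orientation; "contact_force": force on the tool from outside, world axes, zero at the start; "wrist_torque": the same for the moment, N m; "opening": opening from 0.0 (shut) to 1.0 (fully open); "finger_force": force on a finger pad.
Only numpy, scipy, OpenCV 4.12 (cv2) and the standard library are available. Lean on these libraries where they do the work, as an engineer would, in place of code of your own. Each camera call takes 0.05 s, during which the arm holds its last target. There are 200 camera calls.

TASK

Try out the repaired cooker-hood fan switch, the larger of the two grey switch boxes, with the thick round knob on top: pull its knob straight up until it clicks out, let go of it completely for a moment so that it can be seen to stay out, then push it fully back down home. Do not operate the knob of the smaller switch box.

Things in the scene. Friction and masses are not known exactly. Their poses are not given: they have to be found in the camera images.
- fan_switch: The fan switch: a grey metal box 120 x 100 x 48 mm (x, y, z), fixed to the bench, with one black upright push-pull knob in the middle of its lid. Origin: centre of its underside on the bench, z up, yaw differs from run to run. It stands near the middle of the bench, and may be left or right of the smaller switch box, which has the same look but measures 85 x 70 x 40 mm and has a knob 20 mm across. Small loose workshop parts lie round both.
- fan_top (a point): Centre of the flat top of the fan switch's knob, moving with it. The knob is an upright black ribbed cylinder with a plain metal disc on top, 36 mm across and 32 mm tall on the box's centre line; when in, its underside is 4 mm above the lid and its top 84 mm above the bench; when out, 15 mm higher. z up.
- fan_knob (a joint): Travel of the fan switch's knob (m): 0 = pushed in, 0.015 = pulled up and out. It slides straight up and down only and snaps to either end: an over-centre detent holds it at each end with about 6 N (moving it takes some 8 N at 30 mm/s, more if faster) and resists until half travel (7.5 mm) is passed, then carries the knob the rest of the way within about 0.2 s and holds it there. It starts in.
- lamp_knob (a joint): Travel of the knob of the smaller switch box (m), the same way: 0 = pushed in, 0.015 = out. It starts in and stays in.
There are look-alikes about, which are no part of the job. Leave any purple look-alike of the fan_switch alone.

How it is judged:
By the outcome, as a careful person would: the job done as asked, in the order asked, and still so for the second after the job is handed in, with the robot touching nothing.
It also fails if it takes over 35 s, if anything falls off the work surface, if the arm or the gripper's body presses on something with over 40 N, if the wrist force passes 120 N, or if a joint passes its speed limit or range.

## Working session

There is one attempt and no reset: what is moved stays moved. The work goes in short steps, Python scripts to look and compute and a tool call to move; the robot and the scene stay as the last step left them, time stands still between calls to the robot, and variables do not carry over. Pictures are saved under pics/ and viewed, at most 10 in all, crops included, and the job is handed in when it is done.

Besides the shell and the picture viewer there is one more tool, called after ">>>" as name(argument=value, ...) on one line, values as JSON. send_rows: Moves the arm, as the interface text tells. Its arguments: {"type":"object","properties":{"moves":{"type":"string"},"newtons":{"type":"number"}},"required":["moves"]}

```bash
mkdir -p pics
cat > h.py <<'E'
import numpy as np, cv2, json
from plant import ctrl
def snap(n,tag):
    c=ctrl.read_camera(n); cv2.imwrite(f'pics/{tag}.png',c['image'][:,:,::-1])
    np.savez(f'pics/{tag}.npz',**{k:np.array(v) for k,v in c.items() if k!='name'}); return c
def ray(c,u,v,fish=False):
    f=240/np.tan(np.radians(float(c['fovy']))/2); x=(u-float(c['cx']))/f; y=(v-float(c['cy']))/f
    if fish:
        r=np.hypot(x,y)+1e-12; d=np.array([x/r*np.sin(r),-y/r*np.sin(r),-np.cos(r)])
    else: d=np.array([x,-y,-1.])
    E=np.array(c['extrinsics']); d=E[:3,:3]@d; return E[:3,3],d/np.linalg.norm(d)
def tri(rays):
    A=0;b=0
    for o,d in rays:
        P=np.eye(3)-np.outer(d,d);A=A+P;b=b+P@o
    p=np.linalg.solve(A,b); return p,[np.linalg.norm((np.eye(3)-np.outer(d,d))@(p-o)) for o,d in rays]
def atz(r,z): o,d=r; return o+d*(z-o[2])/d[2]
E
python3 - <<'E'
from h import *
for n in('top','scene'):
    c=snap(n,n+'0'); print([k for k in c],c['fovy'],c['cx'],c['cy'],c.get('distortion'))
print(ctrl.get_state(),ctrl.finger_overhang)
E
```

```text
['image', 'fovy', 'cx', 'cy', 'extrinsics'] 46.00953587647758 321.5995092607664 240.28021495623298 None
['image', 'fovy', 'cx', 'cy', 'extrinsics'] 53.43812015096703 325.77603523736894 238.12021934847792 None
{'time': 0.1, 'qpos': array([ 1.04301510e+00,  2.87114282e-01,  1.57803993e+00, -1.09666838e-05,
        1.27858805e+00, -1.50002060e-01]), 'dq': array([ 0.0013043 , -0.00131588, -0.00346157, -0.00044177,  0.00210925,
       -0.00068121]), 'joint_efforts': array([ 1.10165078e-03, -4.07300484e+01, -2.93696845e+01, -1.16612355e-04,
        3.44724147e-03,  1.03458814e-05]), 'eef_pos': array([0.24866686, 0.62691886, 0.2440556 ]), 'tcp_rot': array([ 1.87766679e-01,  9.82213072e-01, -1.01541645e-03, -3.52358708e-04]), 'contact_force': array([-0.63014422,  0.21497634,  0.06138322]), 'wrist_torque': array([ 0.00604705, -0.01718719,  0.00477722]), 'finger_force': 0.0, 'opening': 1.002487260163971} 0.014
```

View pics/top0.png

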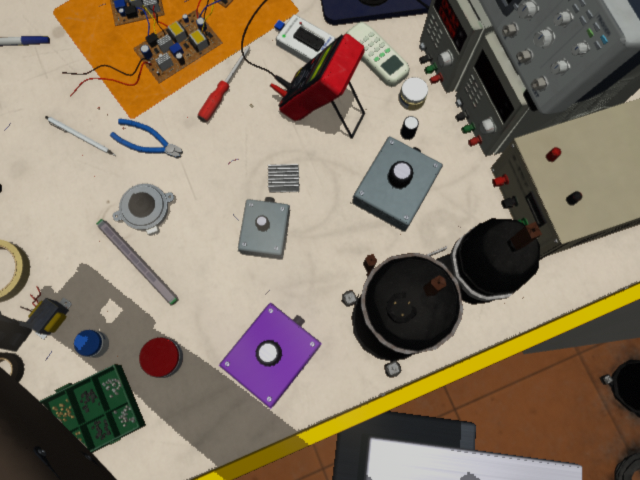

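View pics/scene0.png

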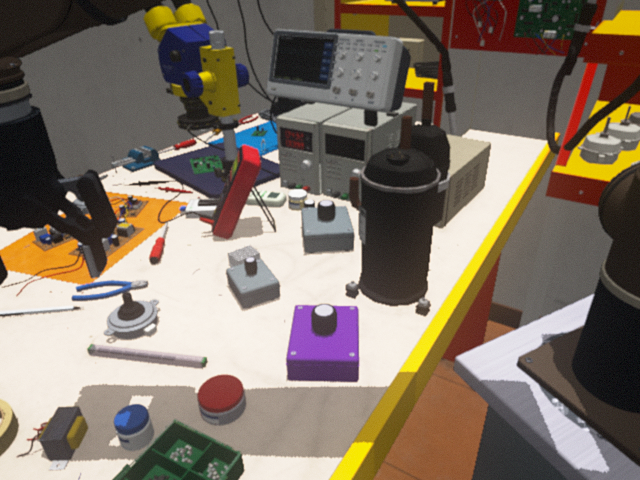

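Candidates: the large grey box with its knob at top(401,172)/scene(326,205), the small grey box at top(263,222)/scene(251,262), and the purple look-alike at top(269,353)/scene(323,315). I also see other round parts at top(410,127), top(413,93) and top(143,205). I choose the large grey box and check it in a close crop.

Run:
```python
from h import *
a=cv2.imread('pics/top0.png')[125:240,340:460]; b=cv2.imread('pics/scene0.png')[180:280,290:390]
cv2.imwrite('pics/crop1.png',np.hstack([cv2.resize(a,(400,383),interpolation=2)[:380],cv2.resize(b,(380,380),interpolation=2)]))
t=np.load('pics/top0.npz');s=np.load('pics/scene0.npz')
print(tri([ray(t,401,172),ray(s,326,205)]))
print(t['extrinsics'][:3,3],s['extrinsics'][:3,3])
for n,u,v,z in [('small',262,222,.07),('motor',400,305,.2),('motor2',500,255,.2),('psu',500,185,0.1),('dmm',345,45,.1),('whitecap',410,122,.03),('c1',391,139,.048),('c2',441,163,.048),('c3',404,228,.048),('c4',354,197,.048)]: print(n,atz(ray(t,u,v),z).round(3))
```

```text
(array([0.54748027, 0.15835141, 0.07602948]), [np.float64(0.00010590101828587077), np.float64(0.00010590101828576121)])
[0.21782358 0.24485787 0.89532554] [-0.22394497  0.56683124  0.50806134]
small [0.442 0.36  0.07 ]
motor [0.323 0.157 0.2  ]
motor2 [0.402 0.037 0.2  ]
psu [0.536 0.012 0.1  ]
dmm [0.741 0.269 0.1  ]
whitecap [0.656 0.147 0.03 ]
c1 [0.613 0.177 0.048]
c2 [0.582 0.093 0.048]
c3 [0.467 0.142 0.048]
c4 [0.507 0.225 0.048]
```

View pics/crop1.png

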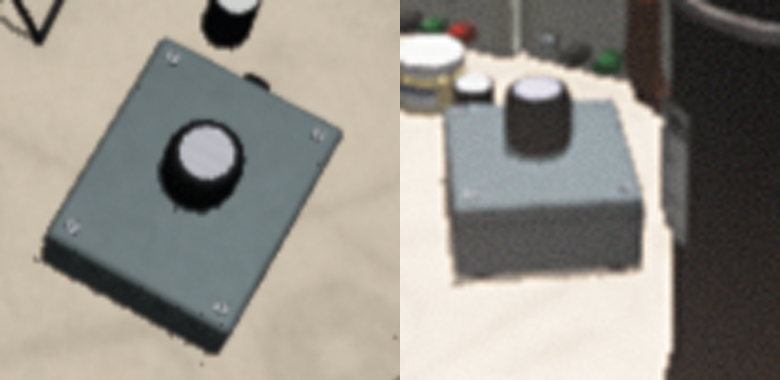

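Run:
```python
from h import *
t=np.load('pics/top0.npz');s=np.load('pics/scene0.npz')
print(tri([ray(t,402.4,170.6),ray(s,326.6,203.4)]))
print('motor',tri([ray(t,402,305),ray(s,401,160)]),tri([ray(t,520,238),ray(s,427,90)]))
p,_=tri([ray(t,402.4,170.6),ray(s,326.6,203.4)])
from scipy.spatial.transform import Rotation as R
st=ctrl.get_state(); r=R.from_quat(st['tcp_rot'])
print(r.as_matrix().round(3)); print('hover shift units',r.inv().apply(np.array([p[0],p[1],.20])-st['eef_pos'])/.2)
```

```text
(array([0.54884029, 0.15647627, 0.07864416]), [np.float64(0.00015930090434925845), np.float64(0.00015930090434923606)])
motor (array([0.31427888, 0.15831784, 0.25000773]), [np.float64(0.002962991571777205), np.float64(0.002962991571777203)]) (array([0.39038736, 0.05381743, 0.32351377]), [np.float64(0.00028980174329051487), np.float64(0.00028980174329045155)])
[[-0.929  0.369 -0.001]
 [ 0.369  0.929 -0.002]
 [ 0.    -0.002 -1.   ]]
hover shift units [-2.26272942 -1.63227934  0.22304705]
```

>>> send_rows(moves="0 0 0 -0.25 -0.18 0 1;0 0 0 -0.5 -0.36 0 1;0 0 0 -0.75 -0.54 0 1;0 0 0 -1 -0.72 0 1;0 0 0 -1 -0.72 0 1")

```text
time: 0.72
eef_pos: [0.3836, 0.4166, 0.2448]
tcp_rot: [0.191, 0.982, -0.001, -0.0]
contact_force: [0.5, -0.2, -0.2]
opening: 1.0
finger_force: 0.0
```

```bash
cat >> log.py <<'E'
from h import *
s=ctrl.get_state(); print(s['time'],s['eef_pos'].round(4),s['tcp_rot'].round(4),s['qpos'].round(3).tolist(),s['contact_force'].round(2))
E
python3 log.py
```

```text
0.725 [0.3836 0.4166 0.2448] [ 1.906e-01  9.817e-01 -6.000e-04 -1.000e-04] [0.648, 0.049, 1.847, -0.001, 1.246, -0.539] [ 0.53 -0.22 -0.16]
```

>>> send_rows(moves="0 0 0 -0.25 -0.18 0 1;0 0 0 -0.5 -0.36 0 1;0 0 0 -0.75 -0.54 0 1;0 0 0 -0.9 -0.7 0 1;0 0 0 -0.9 -0.7 0 1;0 0 0 -0.9 -0.7 0 1")

```text
time: 1.48
eef_pos: [0.4969, 0.2242, 0.245]
tcp_rot: [0.188, 0.982, 0.0, -0.0]
contact_force: [-0.1, 0.9, -0.7]
opening: 1.002
finger_force: 0.0
```

```bash
python3 log.py
```

```text
1.475 [0.4969 0.2242 0.245 ] [ 1.875e-01  9.823e-01  2.000e-04 -5.000e-04] [0.237, 0.0, 1.897, 0.001, 1.245, -0.956] [-0.11  0.87 -0.65]
```

>>> send_rows(moves="0 0.02 0 -0.36 -0.21 0 1;0 0.02 0 -0.36 -0.21 0 1;0 0.02 0 -0.36 -0.21 0 1;0 0.02 0 -0.36 -0.21 0 1")

```text
time: 1.98
eef_pos: [0.5478, 0.1592, 0.2452]
tcp_rot: [0.187, 0.98, 0.012, -0.062]
contact_force: [0.9, 0.3, 0.6]
opening: 0.997
finger_force: 0.0
```

```bash
python3 log.py; python3 -c "
from h import *
snap('wrist','w1')"
```

```text
1.975 [0.5478 0.1592 0.2452] [ 0.1865  0.9804  0.0119 -0.062 ] [0.082, 0.112, 1.783, 0.057, 1.36, -1.128] [0.86 0.29 0.61]
```

View pics/w1.png

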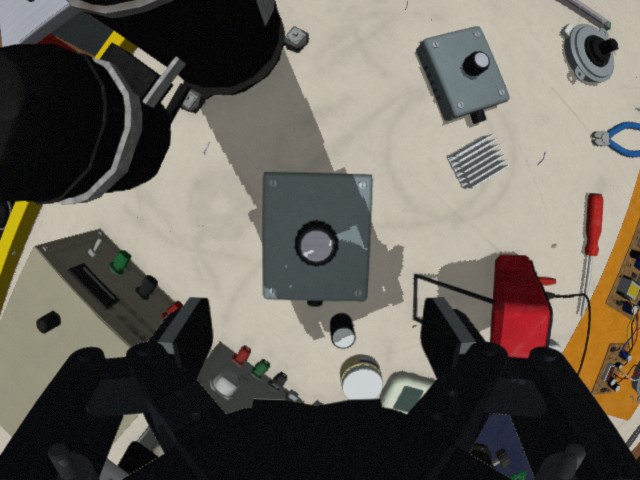

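The wrist view shows the fan switch at (317,237) with its knob disc at (316,244). The small box is clear of the path at (465,72), and the two motors and the PSU stand to the left.

Run:
```python
from h import *
from scipy.spatial.transform import Rotation as R
w=np.load('pics/w1.npz');t=np.load('pics/top0.npz');s=np.load('pics/scene0.npz')
a=ray(w,316,244,True)
p,e=tri([a,ray(t,402.4,170.6),ray(s,326.6,203.4)]); print(p,e,atz(a,.084),tri([a,ray(s,326.6,203.4)]))
st=ctrl.get_state(); r=R.from_quat(st['tcp_rot']); print(st['eef_pos'])
p=atz(a,.084)
print('to z .13',r.inv().apply(np.array([p[0],p[1],.13])-st['eef_pos'])/.2)
```

```text
[0.54765397 0.15800771 0.07980056] [np.float64(0.0020220191149073947), np.float64(0.0014454581543272152), np.float64(0.000994294656137921)] [0.5468653  0.16029999 0.084     ] (array([0.54685162, 0.15887266, 0.08006929]), [np.float64(0.0013416117002190047), np.float64(0.0013416117002190777)])
[0.5477719  0.15926979 0.24529527]
to z .13 [-0.06641865  0.00301855  0.5726705 ]
```

>>> send_rows(moves="0 -0.02 0 -0.066 0 0.3 1;0 -0.02 0 -0.066 0 0.57 1;0 -0.02 0 -0.066 0 0.57 1;0 -0.02 0 -0.066 0 0.57 1;0 -0.02 0 -0.066 0 0.57 1")

```text
time: 2.65
eef_pos: [0.5501, 0.1585, 0.1341]
tcp_rot: [0.188, 0.982, 0.001, 0.003]
contact_force: [0.7, 0.0, 0.5]
opening: 1.004
finger_force: 0.0
```

```bash
python3 log.py; python3 -c "
from h import *
snap('wrist','w2')"
```

```text
2.65 [0.5501 0.1585 0.1341] [1.876e-01 9.822e-01 9.000e-04 3.000e-03] [0.103, 0.178, 1.923, 0.0, 1.035, -1.09] [0.72 0.04 0.47]
```

View pics/w2.png

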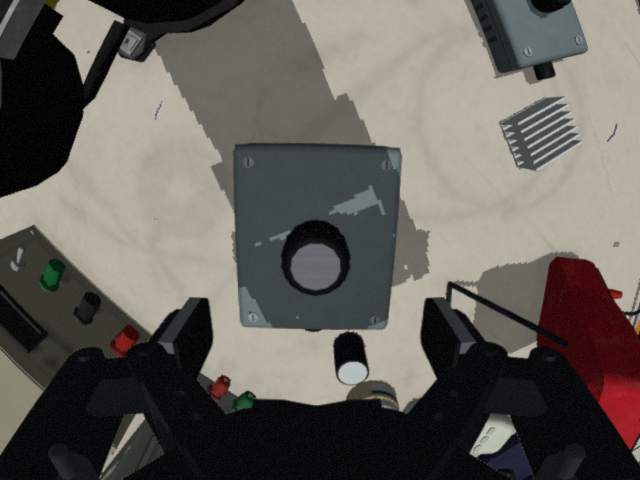

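The knob disc is at (317,266), centred between the fingers along the closing line.

Run:
```python
from h import *
from scipy.spatial.transform import Rotation as R
a=ray(np.load('pics/w1.npz'),316,244,True);b=ray(np.load('pics/w2.npz'),317,266,True)
print(atz(b,.084),tri([a,b]))
st=ctrl.get_state(); r=R.from_quat(st['tcp_rot'])
p=atz(b,.084); print(r.inv().apply(np.array([p[0],p[1],.069])-st['eef_pos'])/.2)
```

```text
[0.54805944 0.16079056 0.084     ] (array([0.54627037, 0.16100465, 0.08862756]), [np.float64(0.0004354887807156212), np.float64(0.0004354887807154771)])
[0.01442995 0.00710739 0.32394113]
```

>>> send_rows(moves="0 0 0 0.014 0.007 0.15 1;0 0 0 0.014 0.007 0.25 1;0 0 0 0.014 0.007 0.31 1;0 0 0 0.014 0.007 0.31 1;0 0 0 0.014 0.007 0.31 1")

```text
time: 3.32
eef_pos: [0.5464, 0.1605, 0.0694]
tcp_rot: [0.188, 0.982, 0.0, 0.001]
contact_force: [0.1, -0.6, -0.2]
opening: 0.994
finger_force: 0.0
```

>>> send_rows(moves="0 0 0 0 0 0 -1;0 0 0 0 0 0 -1;0 0 0 0 0 0 -1;0 0 0 0 0 0 -1;0 0 0 0 0 0 -1;0 0 0 0 0 0 -1;0 0 0 0 0 0 -1;0 0 0 0 0 0 -1", newtons=45)

```text
time: 4.32
eef_pos: [0.5456, 0.1599, 0.0693]
tcp_rot: [0.188, 0.982, -0.001, -0.0]
contact_force: [-2.7, -2.3, 5.9]
opening: 0.403
finger_force: 45.3
```

>>> send_rows(moves="0 0 0 0 0 -0.012 -1;0 0 0 0 0 -0.024 -1;0 0 0 0 0 -0.036 -1;0 0 0 0 0 -0.048 -1;0 0 0 0 0 -0.06 -1;0 0 0 0 0 -0.07 -1;0 0 0 0 0 -0.076 -1;0 0 0 0 0 -0.076 -1;0 0 0 0 0 -0.076 -1;0 0 0 0 0 -0.076 -1", newtons=45)

```text
time: 5.58
eef_pos: [0.5456, 0.16, 0.0844]
tcp_rot: [0.188, 0.982, -0.001, -0.0]
contact_force: [-0.7, -4.8, -0.9]
opening: 0.401
finger_force: 46.0
```

```bash
python3 log.py
```

```text
5.575 [0.5456 0.16   0.0844] [ 1.876e-01  9.822e-01 -6.000e-04 -2.000e-04] [0.107, 0.243, 1.95, -0.001, 0.949, -1.085] [-0.68 -4.76 -0.87]
```

Now I open fully, lift clear to about 80 mm above, and look.

>>> send_rows(moves="0 0 0 0 0 0 1;0 0 0 0 0 0 1;0 0 0 0 0 0 1;0 0 0 0 0 0 1;0 0 0 0 0 0 1;0 0 0 0 0 0 1;0 0 0 0 0 -0.12 1;0 0 0 0 0 -0.25 1;0 0 0 0 0 -0.25 1;0 0 0 0 0 -0.25 1;0 0 0 0 0 -0.25 1")

```text
time: 6.95
eef_pos: [0.5446, 0.1603, 0.1321]
tcp_rot: [0.188, 0.982, -0.0, -0.001]
contact_force: [0.4, 0.5, -0.5]
opening: 0.997
finger_force: 0.0
```

```bash
python3 -c "
from h import *
snap('wrist','w3');snap('scene','s3');snap('top','t3')
f=lambda n,y,x,h=100,w=100:cv2.resize(cv2.imread(n)[y:y+h,x:x+w],(380,380),interpolation=2)
cv2.imwrite('pics/crop3.png',np.hstack([f('pics/s3.png',180,290),f('pics/w3.png',150,220,200,200)]))"; python3 log.py
```

```text
7.1 [0.5451 0.1604 0.1327] [ 1.878e-01  9.822e-01 -3.000e-04 -9.000e-04] [0.108, 0.174, 1.929, -0.0, 1.04, -1.085] [-0.28  0.26 -0.41]
```

View pics/crop3.png

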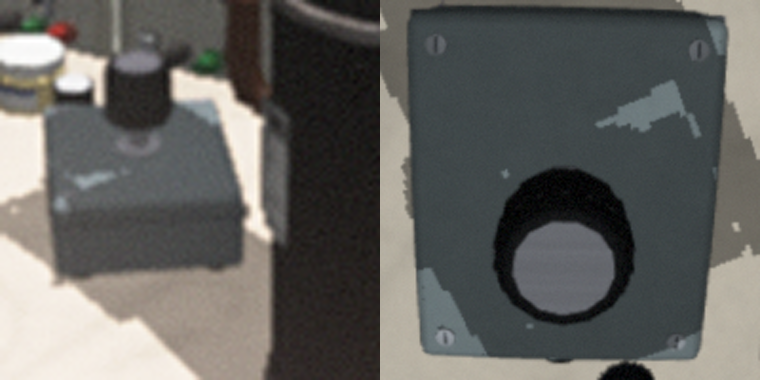

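The knob is out: its shaft shows beneath it in the scene crop at (138,140), and its top has risen about 7 px with the hand off it. Next I shut the fingers above it and push it home.

>>> send_rows(moves="0 0 0 0 0 0 -1;0 0 0 0 0 0 -1;0 0 0 0 0 0 -1;0 0 0 0 0 0 -1;0 0 0 0 0 0 -1;0 0 0 0 0 0 -1;0 0 0 0 0 0 -1;0 0 0 0 0 0 -1;0 0 0 0 0 0.04 -1;0 0 0 0 0 0.07 -1;0 0 0 0 0 0.07 -1", newtons=30)

```text
time: 8.48
eef_pos: [0.5449, 0.1603, 0.1186]
tcp_rot: [0.188, 0.982, -0.0, -0.001]
contact_force: [0.6, 1.2, 0.1]
opening: 0.002
finger_force: 0.0
```

>>> send_rows(moves="0 0 0 -0.01 0 0.015 -1;0 0 0 -0.01 0 0.03 -1;0 0 0 -0.01 0 0.045 -1;0 0 0 -0.01 0 0.06 -1;0 0 0 -0.01 0 0.072 -1;0 0 0 -0.01 0 0.082 -1;0 0 0 -0.01 0 0.092 -1;0 0 0 -0.01 0 0.098 -1;0 0 0 -0.01 0 0.1 -1;0 0 0 -0.01 0 0.1 -1")

```text
time: 9.72
eef_pos: [0.5475, 0.1597, 0.0997]
tcp_rot: [0.188, 0.982, -0.0, 0.0]
contact_force: [-0.7, 0.6, 0.2]
opening: 0.005
finger_force: 0.0
```

>>> send_rows(moves="0 0 0 0 0 0.005 -1;0 0 0 0 0 0.009 -1;0 0 0 0 0 0.012 -1;0 0 0 0 0 0.012 -1")

```text
time: 10.22
eef_pos: [0.5476, 0.1597, 0.098]
tcp_rot: [0.188, 0.982, -0.0, 0.0]
contact_force: [-2.8, -0.5, 4.5]
opening: -0.001
finger_force: 2.5
```

The fingers have met the bottom stop at a tip height of 84 mm. Now I back off and check.

>>> send_rows(moves="0 0 0 0 0 -0.1 -1;0 0 0 0 0 -0.35 -1;0 0 0 0 0 -0.6 -1;0 0 0 0 0 -0.6 -1;0 0 0 0 0 -0.6 -1;0 0 0 0 0 -0.6 -1")

```text
time: 10.98
eef_pos: [0.5465, 0.1596, 0.2156]
tcp_rot: [0.188, 0.982, -0.0, -0.002]
contact_force: [-0.0, -0.3, 0.2]
opening: 0.004
finger_force: 0.0
```

```bash
python3 -c "
from h import *
snap('scene','s4');snap('top','t4')
f=lambda n,y,x,h=100,w=100:cv2.resize(cv2.imread(n)[y:y+h,x:x+w],(380,380),interpolation=2)
cv2.imwrite('pics/crop4.png',np.hstack([f('pics/s4.png',180,290),f('pics/s4.png',220,200)]))"; python3 log.py
```

```text
11.075 [0.5467 0.1596 0.2156] [ 1.878e-01  9.822e-01 -4.000e-04 -1.500e-03] [0.106, 0.083, 1.866, 0.0, 1.195, -1.087] [ 0.3   0.4  -0.07]
```

View pics/crop4.png

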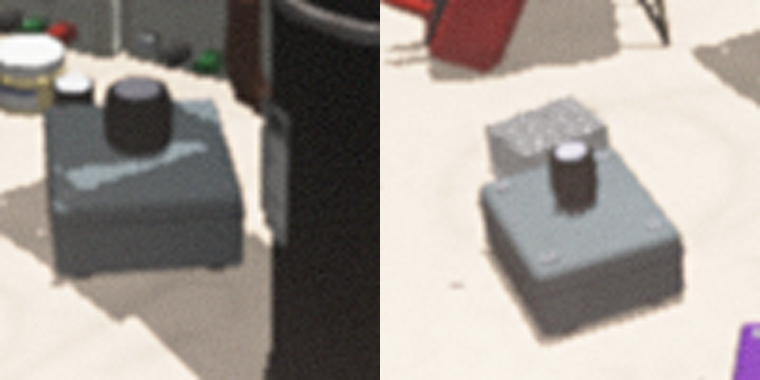

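The fan knob is back at its starting height, with its disc at crop (138,89) and no shaft showing, and the small box is untouched.

```bash
python3 -c "
from plant import ctrl
print(ctrl.sign_off())"
```

```text
the job is handed in; nothing more can be done
None
```

The fan switch knob was pulled up until it clicked out, let go fully and seen to stay out, then pushed back down home. The job was handed in at about 11 s, with the arm clear and the smaller switch box untouched.

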